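# Load the pantry carousel and hold its index plunger out

## Robot

A 7-joint arm with a two-finger parallel gripper is mounted at the origin on the work surface. World frame = base frame: x ahead of the robot, y to its left, z up, the work surface at z = 0. Lengths are in mm, angles in rad, forces in N, time in s.
With the tool pointing down it reaches from about 425 to 875 mm from the base axis. Payload 4.7 kg.
Tool frame: the origin (TCP) lies between the finger pads, 19 mm behind the fingertips; this is the grasp point; z points along the fingers, y is the line along which they close (so a half turn about z gives the same grasp; the last joint's range is limited). The gripper opens to 87 mm and grips with 3 to 60 N. Pads are 19 mm wide; open, the fingers measure 117 mm over their backs; the gripper's body (75 mm by 190 mm) begins 51 mm behind the grasp point.
Start: joints at [-1.123, 0.321, -0.07, 1.45, 0.023, 1.371, -0.057], TCP at [273.237, 589.801, 241.287] pointing down, gripper open.
Joint ranges: [-2.86, 2.86], [-0.3, 2.09], [-1.38, 1.24], [0.06, 2.45], [-1.56, 4.7], [0.09, 2.05], [-2.69, 2.69]. Speed limits (rad/s): [2.57, 2.57, 3.14, 3.14, 3.14, 3.14, 3.14].

## Interface

Orientations are given as a rotation vector (axis times angle).
In Python, from rig import env gives the robot as it stands.
- The arm moves only by the tool arm_command, never from a script. Its argument "increments" is a list of rows, each a list of 5 numbers: the finger opening in cm, from 0 to 8.7, then the shift along the tool's x, y, z in cm, then the turn about the tool's z in degrees. In form: [[fingers, x, y, z, yaw], ...]. A call has 1 to 5 rows; each row shifts and turns the commanded pose from where the row before left it, along the tool's axes as they then stand; what a row does not reach is not made up. A row lasts 1/12 s, in which the tool goes at most 41.7 mm and 7.16 degrees, less where a joint would pass 70% of its speed; a pose out of reach is approached as far as the arm can. A call is refused whole if a number of a shift passes 4.17 or a number of a turn 7.16, either way. A call with a gripper value outside its range is refused whole. The fingers move at their own pace and stop on an object; "force" is the grip in N (left out, the last holds). Time passes only in rows, so rows that do not move let the fingers close. It gives the time, the measured TCP pose, the force, the opening and the grip force at its end, in the units of the state.
- env.sense(): the state, without advancing time (a new reading comes with each control period).
- env.snapshot(name): name is "scene" or "top" or "wrist"; returns a dict with "img" (420x560x3 uint8, red, green, blue), "z_map" (420x560 float32, mm along the optical axis (not along the pixel's ray), 0 where there is no reading), "camera_matrix" (3x3 intrinsics, pixels), "dist_coeffs" ([k1, k2, p1, p2, k3] as OpenCV has them; the pictures are not rectified), "world_from_camera" (4x4, takes a point from camera to world coordinates); the wrist camera has in their place "tool_from_camera" (4x4, takes a point from camera to tool coordinates, whose origin is the TCP and whose axes are the flange's). Camera axes: x right, y down, z forward; pixel columns grow to the right and rows downward; lengths in mm; the calibration is good to about 2 mm. A picture is of the moment at which its call begins: read the wrist's pose just before it.
- env.finish_job(): hands the job in; it is judged then, once.
Trained networks look in a picture, given as the dict that the camera call returned (one of the last four; its "shot" number tells which), for a name from the list of things; names that differ only in an ending like _2 or _b are one class to them, and where a whole thing is asked for, a point or a joint stands for the part that bears it (a point fixed in the world has none). Each returns a list of dicts, best first, with "conf" (0 to 1); they miss things now and then, are a little off and sometimes report something else, mostly with a low value. They report only what shows in the picture. A call takes as long as a camera call. They do not tell look-alikes from the thing itself.
- env.recognise(picture, label): "rect" ([left, top, right, bottom] in pixels, round what is visible of it).
- env.place_of(picture, label): "centre" ([column, row] in pixels: a listed point, or the origin of a listed thing).
The state is a dict: "t": time; "qpos": joint angles; "joint_velocities": joint speeds; "joint_torque": joint torques, N m; "tool_pos": TCP position; "tool_rot": TCP orientation; "force": force on the tool from outside, world axes, zero at the start; "moment": the same for the moment, N m; "width": opening from 0.0 (shut) to 1.0 (fully open); "grasp_force": force on a finger pad.
Only numpy, scipy, OpenCV 4.12 (cv2) and the standard library are available. Lean on these libraries where they do the work, as an engineer would, in place of code of your own. Each camera call takes 0.05 s, during which the arm holds its last target. There are 200 camera calls.

## Task

Stand the tall press-button pepper grinder upright in the empty steel holder cup on the pantry carousel, lowering it to the bottom of the cup before letting go. Then take the carousel's sprung index plunger by its knob, pull it straight up as far as it goes so that its pin is clear of the hole in the tray, and finish still gripping the knob and holding it up there (do not let it go), so that I can turn the tray. Leave the cans, salt shaker, bowl, stopper and clip where they are.

Things in the scene. Friction and masses are not known exactly. Their poses are not given: they have to be found in the camera images.
- grinder: press-button pepper grinder, about 0.3 kg, standing on the shelf: steel cylinder 44 mm in diameter to 172 mm height, black collar 36 mm wide to 182 mm, steel button 22 mm wide to 190 mm (fixed). Origin at the centre of its underside, z up. Grip the steel body from above, TCP 140 to 160 mm over the underside, so that the gripper's body clears the button
- carousel: fixed, locked carousel: wooden tray 260 mm in diameter, top 30 mm above the shelf. At its -x side a grey metal bracket (to 180 mm from the centre, 50 mm wide, top 62 mm above the shelf) carries the upright plunger at x = -115, y = 0 mm; holder cup at x = 45, y = 62, a soup can near x = 45, y = -62 mm. Origin on the shelf under the tray's centre, z up; x and y turn with its yaw
- cup_floor (a point): centre of the inner floor of the holder cup, an open steel cup fixed on the tray: inner floor 34 mm above the shelf, bore 52 mm in diameter, flaring to 62 mm inside over the top 10 mm, rim 90 mm above the shelf. z up
- pull_knob (a point): black plastic knob at the top of the plunger: plain upright cylinder 26 mm in diameter, 30 mm high; this point is the centre of its underside, z up. Plunger seated, it is 80 mm above the shelf; the fixed steel neck (20 mm wide) under it ends at 76 mm. It rises with the plunger and may be gripped from any side
- plunger (a joint): lift of the sprung index plunger in m: 0 = pin seated 10 mm deep in the tray's hole, 0.018 = pulled straight up to its stop; the pin is clear of the hole above 0.010. The spring pulls it back down with 5 N at 0 rising to about 11 N at 0.018
- can_tray: closed soup can, 66 mm in diameter, 100 mm high, standing on the tray; origin at the centre of its underside; leave it alone
- can_shelf: closed soup can, 66 mm in diameter, 100 mm high, standing on the shelf; origin at the centre of its underside; leave it alone
- salt_shaker: squat steel salt shaker, 44 mm in diameter, 84 mm high, domed top; origin at the centre of its underside; leave it alone
- pinch_bowl: small silicone bowl, 80 mm across the rim, 35 mm high; origin at the centre of its underside; leave it alone
- stopper: glass cruet stopper standing on its 36 mm head, 44 mm high; origin at the centre of its underside; leave it alone
- clip: white plastic bag clip lying flat, 75 x 14 mm, 16 mm high; origin at the centre of its underside; leave it alone
There are look-alikes about, which are no part of the job. Of the things that look like the grinder, the smaller one is meant.

How it is judged:
By the outcome, as a careful person would: the job done as asked, in the order asked, and still so for the second after the job is handed in, while the arm keeps its last pose, push and grip.
It also fails if it takes over 45 s, if anything falls off the work surface, if the arm or the gripper's body presses on something with over 40 N, if the wrist force passes 120 N, or if a joint passes its speed limit or range.

## Working session

There is one attempt and no reset: what is moved stays moved. The work goes in short steps, Python scripts to look and compute and a tool call to move; the robot and the scene stay as the last step left them, time stands still between calls to the robot, and variables do not carry over. Pictures are saved under pics/ and viewed, at most 10 in all, crops included, and the job is handed in when it is done.

Besides the shell and the picture viewer there is one more tool, called after "Emit:" as name(argument=value, ...), one argument or row to a line, values as JSON. arm_command: Moves the arm, as the interface text tells. Its arguments: {"type":"object","properties":{"increments":{"type":"array","items":{"type":"array","items":{"type":"number"}}},"force":{"type":"number"}},"required":["increments"]}

```bash
mkdir -p pics; cat > h.py <<'E'
import numpy as np, cv2
from scipy.spatial.transform import Rotation as R
from rig import env
def ray(p,px):
    u=cv2.undistortPoints(np.array([[px]],float),np.array(p["camera_matrix"]),np.array(p["dist_coeffs"]))[0,0]
    return np.array([u[0],u[1],1.])
def T(p):
    if "world_from_camera" in p: return np.array(p["world_from_camera"])
    return p["_T"]
def shot(n):
    s=env.sense(); p=env.snapshot(n)
    if n=="wrist":
        M=np.eye(4);M[:3,:3]=R.from_rotvec(s["tool_rot"]).as_matrix();M[:3,3]=s["tool_pos"]
        p["_T"]=M@np.array(p["tool_from_camera"])
    return p
def at_z(p,px,z):
    M=T(p);d=M[:3,:3]@ray(p,px);return M[:3,3]+d*(z-M[2,3])/d[2]
def cloud(p):
    z=p["z_map"];v,u=np.nonzero(z>0)
    n=cv2.undistortPoints(np.stack([u,v],1).astype(float)[:,None],np.array(p["camera_matrix"]),np.array(p["dist_coeffs"]))[:,0]
    c=np.c_[n,np.ones(len(n))]*z[v,u][:,None]
    M=T(p);return c@M[:3,:3].T+M[:3,3],u,v
def save(p,n,box=None,k=1):
    im=p["img"][:,:,::-1]
    if box: im=im[box[1]:box[3],box[0]:box[2]]
    cv2.imwrite("pics/"+n,cv2.resize(im,None,fx=k,fy=k,interpolation=cv2.INTER_CUBIC))
E
python3 - <<'E'
from h import *
s=env.sense();print(s["t"],s["tool_pos"],s["tool_rot"])
P=[shot("top"),shot("scene")]
save(P[0],"top.png");save(P[1],"scene.png")
for p in P:
  for l in ["grinder","carousel","cup_floor","pull_knob","can_tray","can_shelf","salt_shaker"]:
    print(l,[(np.round(r["centre"]),round(r["conf"],2)) for r in env.place_of(p,l)],[(np.round(r["rect"]),round(r["conf"],2)) for r in env.recognise(p,l)] if l in("grinder","pull_knob","cup_floor") else "")
E
```

```text
0.0 [273.01935654 589.31440977 240.16585037] [-6.75992980e-01 -3.06764824e+00  2.94907256e-03]
grinder [(array([193., 158.]), 0.7)] [(array([159., 112., 200., 166.]), 0.91), (array([165., 172., 201., 202.]), 0.75)]
carousel [(array([331., 220.]), 0.63)] 
cup_floor [(array([316., 191.]), 0.7)] [(array([282., 166., 386., 291.]), 0.74), (array([121., 163., 146., 190.]), 0.59)]
pull_knob [(array([317., 258.]), 0.6)] [(array([312., 254., 322., 265.]), 0.68)]
can_tray [(array([368., 210.]), 0.64), (array([316., 258.]), 0.62)] 
can_shelf [(array([143., 239.]), 0.59)] 
salt_shaker [(array([210., 252.]), 0.63)] 
grinder [(array([395., 209.]), 0.82), (array([361., 191.]), 0.71), (array([308., 178.]), 0.38)] [(array([354., 130., 379., 196.]), 0.64), (array([385., 118., 425., 214.]), 0.6)]
carousel [(array([245., 246.]), 0.86)] 
cup_floor [(array([282., 243.]), 0.79), (array([245., 248.]), 0.69)] [(array([189., 182., 300., 288.]), 0.68)]
pull_knob [(array([229., 194.]), 0.68)] [(array([223., 184., 234., 213.]), 0.61)]
can_tray [(array([219., 262.]), 0.93), (array([308., 179.]), 0.16)] 
can_shelf [(array([353., 159.]), 0.81)] 
salt_shaker [(array([307., 179.]), 0.6)]
```

View pics/top.png

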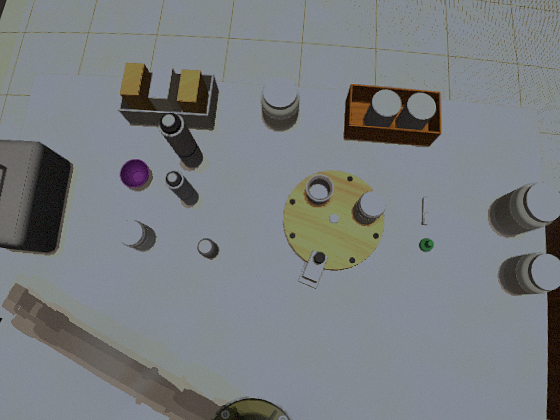

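View pics/scene.png

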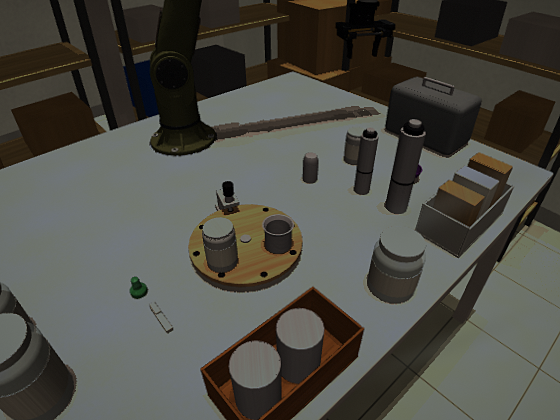

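Two grinder look-alikes appear: the large one in top (172,122)/scene (408,165), the small one in top (175,180)/scene (366,160). The small one should fit 190 mm, so I'll measure both and check a crop.

```bash
python3 - <<'E'
from h import *
p=shot("top");q=shot("scene")
M=T(p);print("topcam",M[:3,3], T(q)[:3,3])
X,u,v=cloud(p)
def reg(X,u,v,b): 
    m=(u>=b[0])&(u<=b[2])&(v>=b[1])&(v<=b[3]); return X[m]
for n,b in [("big",(159,110,205,168)),("small",(163,168,201,206)),("cup",(300,170,336,204)),("knob",(309,250,326,268))]:
    Y=reg(X,u,v,b);zs=Y[:,2];t=np.percentile(zs,99.5);print(n,"top z",t,"centre",Y[zs>t-6].mean(0), len(Y[zs>t-6]))
Xs,us,vs=cloud(q)
for n,b in [("big",(385,116,428,216)),("small",(352,128,382,198))]:
    Y=reg(Xs,us,vs,b);print(n,"scene zmax",np.percentile(Y[:,2],[99,99.8]));
    for a,c in[(20,60),(90,160)]:
        Z=Y[(Y[:,2]>a)&(Y[:,2]<c)];print(np.median(Z,0))
for l,pt in [("cup_floor",34),("pull_knob",80),("carousel",0),("grinder",0),("can_tray",30)]:
    for pp,nm in((p,"top"),(q,"scene")):
        for r in env.place_of(pp,l)[:3]: print(l,nm,round(r["conf"],2),at_z(pp,r["centre"],pt).round(1))
# rims: cloud of cup rim
C=X[(abs(X[:,2]-90)<5)]; Y=reg(X,u,v,(300,170,336,204)); Y=Y[abs(Y[:,2]-90)<6]
print("cup rim",Y.mean(0),Y.min(0),Y.max(0),len(Y))
Z=X[(abs(X[:,2]-30)<5)];uu=(abs(X[:,2]-30)<5)
Y=reg(X[uu],u[uu],v[uu],(275,160,395,280));
(c,r)=cv2.minEnclosingCircle(Y[:,:2].astype(np.float32));print("tray",c,r)
save(q,"crop1.png",(330,100,450,220),5)
E
```

```text
topcam [ 361.61865187  -49.46672365 1064.93563537] [1099.2623006  -515.59476295  630.26835892]
big top z 250.05211553952617 centre [710.85667996 227.99484452 248.4355713 ] 122
small top z 191.2013067641339 centre [600.29451776 219.36595211 189.52662492] 71
cup top z 92.36140697256761 centre [ 633.32017798 -113.90315822   89.32445473] 169
knob top z 113.28547043743937 centre [ 459.11169135 -123.10109199  110.37478872] 89
big scene zmax [249.92107848 251.15415862]
[697.2661896  224.68145326  39.52254784]
[723.37196291 205.91889317 119.55402996]
small scene zmax [189.88871604 191.66621702]
[606.95978209 205.85779564  40.82747336]
[608.68881841 205.1950419  116.23493308]
cup_floor top 0.65 [ 634.2 -119.2   34. ]
cup_floor scene 0.77 [ 634.8 -114.7   34. ]
pull_knob top 0.5 [ 451.3 -120.5   80. ]
pull_knob scene 0.74 [ 456.1 -112.6   80. ]
carousel top 0.57 [ 570.7 -155.2    0. ]
carousel scene 0.62 [ 570.1 -161.2    0. ]
carousel scene 0.58 [366.6 -67.1   0. ]
grinder top 0.96 [714.2 234.8   0. ]
grinder top 0.84 [601.6 226.4   0. ]
grinder scene 0.89 [603.1 222.8   0. ]
grinder scene 0.79 [718.1 227.6   0. ]
grinder scene 0.59 [ 566.3 -161.     0. ]
can_tray top 0.67 [ 597.3 -235.2   30. ]
can_tray scene 0.83 [ 595.6 -241.7   30. ]
can_tray scene 0.3 [ 633.6 -409.9   30. ]
cup rim [ 634.23405416 -114.2847668    88.57699604] [ 597.43339446 -148.02525668   84.12469997] [666.20702778 -81.36729346  93.69500736] 206
tray (549.9193115234375, -156.2077178955078) 148.716064453125
```

View pics/crop1.png

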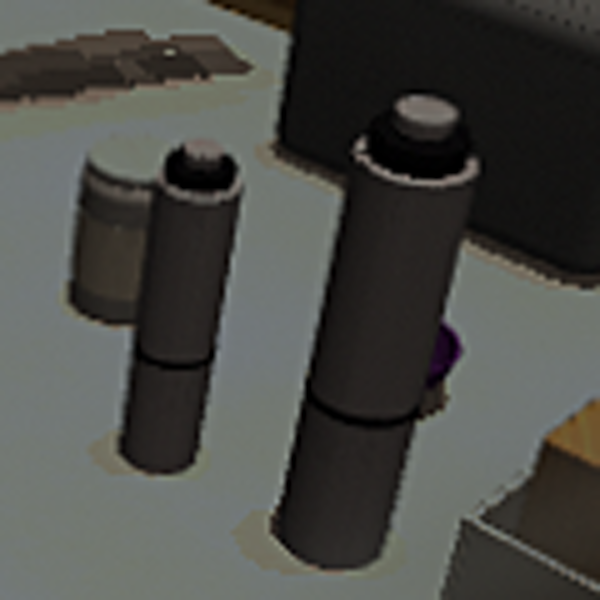

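The crop shows the small grinder on the left (scene ~(366,160), 190 mm tall by depth) and a larger 250 mm one on the right. The left one fits the description, so I'm moving above it.

Emit:
arm_command(
  increments=[
    [8.7,-2,-0.9,0,0],
    [8.7,-3,-1.3,0,0],
    [8.7,-3,-1.3,0,0],
    [8.7,-3,-1.3,0,0],
    [8.7,-3,-1.3,0,0],
  ],
)

```text
t: 2.12
tool_pos: [375.5, 474.4, 241.4]
tool_rot: [0.675, 3.068, 0.001]
force: [0.6, -0.3, -1.1]
width: 1.003
grasp_force: 0.0
```

Emit:
arm_command(
  increments=[
    [8.7,-3,-1.3,0,0],
    [8.7,-3,-1.3,0,0],
    [8.7,-3,-1.3,0,0],
    [8.7,-3,-1.3,0,0],
    [8.7,-3,-1.3,0,0],
  ],
)

```text
t: 2.53
tool_pos: [484.3, 352.3, 241.6]
tool_rot: [0.676, 3.068, 0.001]
force: [-0.3, -0.3, 0.2]
width: 1.003
grasp_force: 0.0
```

Emit:
arm_command(
  increments=[
    [8.7,-3,-1.3,0,0],
    [8.7,-2,-1,0,0],
    [8.7,0,0,0,-6.5],
    [8.7,0,0,0,-6.5],
    [8.7,0,0,0,-6],
  ],
)

```text
t: 2.95
tool_pos: [519.6, 311.1, 241.3]
tool_rot: [0.154, 3.138, 0.0]
force: [-0.3, -0.5, -0.1]
width: 1.007
grasp_force: 0.0
```

Emit:
arm_command(
  increments=[
    [8.7,0,0,0,-6],
    [8.7,0,0,0,0],
    [8.7,0,0,0,0],
  ],
)

```text
t: 3.2
tool_pos: [519.2, 311.7, 241.3]
tool_rot: [0.001, 3.141, 0.0]
force: [-0.1, 0.0, 1.0]
width: 1.003
grasp_force: 0.0
```

```bash
python3 - <<'E'
from h import *
p=shot("wrist");save(p,"w1.png")
print(T(p)[:3].round(2))
for r in env.place_of(p,"grinder"): print(r["conf"],r["centre"],at_z(p,r["centre"],0))
X,u,v=cloud(p)
for lo,hi in((184,196),(165,178),(60,160)):
    m=(X[:,2]>lo)&(X[:,2]<hi)&(np.hypot(X[:,0]-601,X[:,1]-221)<45);Y=X[m]
    print(len(Y), Y.mean(0) if len(Y) else "", Y.min(0) if len(Y) else "",Y.max(0) if len(Y) else "")
E
```

```text
[[-0.0000e+00  9.6000e-01  3.0000e-01  4.3703e+02]
 [ 1.0000e+00  0.0000e+00 -0.0000e+00  3.1190e+02]
 [-0.0000e+00  3.0000e-01 -9.6000e-01  3.8568e+02]]
0.64 [215.7, 247.4] [607.6627378  219.37672066   0.        ]
0.6 [227.4, 307.7] [706.85748746 230.52786509   0.        ]
96 [603.76808846 227.25448444 189.46792564] [596.77655913 221.71358893 184.0319068 ] [611.30352328 233.15411552 191.8880735 ]
172 [603.70463593 237.80715808 172.26976686] [593.32889803 229.68947788 165.01410212] [620.28852421 241.11534562 177.47662645]
425 [592.44075093 237.27448545  88.10730141] [579.42913873 215.28607949  60.00470374] [613.35625812 241.77548624 159.72064973]
```

View pics/w1.png

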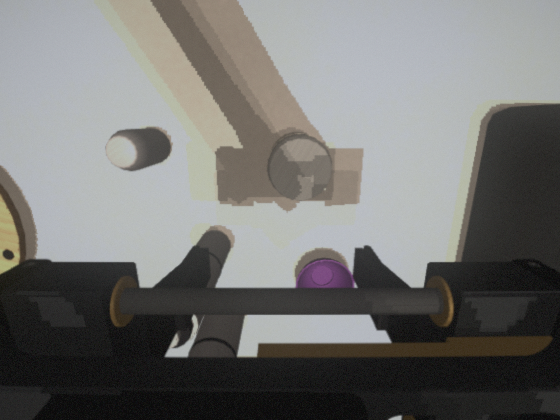

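Wrist view: grinder base at (216,247), half hidden by the finger; bowl at (325,275). I'll move over the grinder and measure again.

Emit:
arm_command(
  increments=[
    [8.7,-2.0,-2.2,0,0],
    [8.7,-2.0,-2.3,0,0],
    [8.7,-2,-2.3,0,0],
    [8.7,-2,-2.2,0,0],
    [8.7,0,0,0,0],
  ],
)

```text
t: 3.72
tool_pos: [603.6, 214.0, 241.2]
tool_rot: [0.014, 3.139, -0.008]
force: [-1.4, -1.3, 0.0]
width: 1.0
grasp_force: 0.0
```

```bash
python3 - <<'E'
from h import *
p=shot("wrist");save(p,"w2.png")
print(env.sense()["tool_pos"])
for r in env.place_of(p,"grinder"): print(r["conf"],r["centre"],at_z(p,r["centre"],0))
X,u,v=cloud(p)
for lo,hi in((186,196),(165,178),(60,160)):
    m=(X[:,2]>lo)&(X[:,2]<hi)&(np.hypot(X[:,0]-601,X[:,1]-221)<40);Y=X[m]
    if len(Y): print(len(Y), Y.mean(0), Y.min(0) ,Y.max(0),u[m].mean(),v[m].mean())
q=shot("top");save(q,"t2.png",(140,140,240,240),5)
X,u,v=cloud(q)
for lo,hi in((186,196),(165,178)):
    m=(X[:,2]>lo)&(X[:,2]<hi)&(np.hypot(X[:,0]-601,X[:,1]-221)<40);Y=X[m]
    if len(Y): print(len(Y), Y.mean(0), Y.min(0) ,Y.max(0),u[m].mean(),v[m].mean())
E
```

```text
[601.63821389 217.32717301 241.1267516 ]
0.75 [292.5, 257.8] [709.01417998 228.3023105    0.        ]
0.71 [284.7, 185.6] [603.92073234 217.63066764   0.        ]
705 [600.25822709 219.22373702 190.50108888] [590.47150938 208.8308391  186.02273848] [612.20321003 229.52483045 192.46830143] 288.577304964539 237.4
725 [590.18886808 218.88478952 172.23619436] [579.55132001 197.6561603  165.04313715] [620.07222032 240.75005612 177.91331986] 287.68551724137933 215.7806896551724
923 [583.25535686 218.54596692 118.62767048] [578.8191988  197.49720006  60.4027919 ] [598.42357128 240.58061722 159.94661504] 286.41711809317445 191.41495124593717
34 [598.44611099 219.97439222 189.69414186] [589.98908343 211.23948995 186.53017963] [611.52604095 227.81747233 192.90280307] 171.5 178.2941176470588
55 [586.68649027 216.3018118  171.66585617] [579.99106232 199.69188679 165.25063129] [596.65043091 240.51337633 177.7359931 ] 174.4909090909091 185.65454545454546
```

View pics/w2.png

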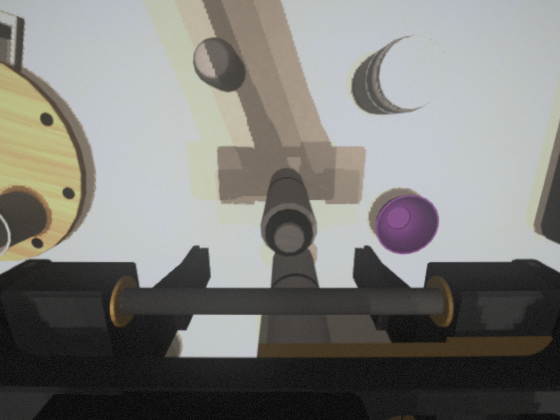

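The wrist image shows the small grinder's button at (289,237), centred between the fingers at about (600.5, 219). I'm going down and gripping.

Emit:
arm_command(
  increments=[
    [8.7,0.1,0.2,0,0],
    [8.7,0,0,2.0,0],
    [8.7,0,0,2.5,0],
    [8.7,0,0,2.5,0],
    [8.7,0,0,1.8,0],
  ],
  force=35,
)

```text
t: 4.28
tool_pos: [596.4, 225.9, 151.3]
tool_rot: [0.008, -3.14, -0.0]
force: [0.3, -0.1, 0.5]
width: 0.999
grasp_force: 0.0
```

Emit:
arm_command(
  increments=[
    [8.7,0,0,0.2,0],
    [8.7,0,0,0,0],
    [3.5,0,0,0,0],
    [3.5,0,0,0,0],
    [3.5,0,0,0,0],
  ],
)

```text
t: 4.7
tool_pos: [599.2, 224.6, 153.2]
tool_rot: [-0.004, 3.139, 0.002]
force: [0.5, -0.5, -0.4]
width: 0.855
grasp_force: 0.0
```

Emit:
arm_command(
  increments=[
    [3.5,0,0,0,0],
    [3.5,0,0,0,0],
    [3.5,0,0,0,0],
    [3.5,0,0,0,0],
    [3.5,0,0,0,0],
  ],
)

```text
t: 5.12
tool_pos: [598.4, 223.6, 151.3]
tool_rot: [-0.004, 3.142, -0.001]
force: [0.7, -0.9, 1.7]
width: 0.504
grasp_force: 34.7
```

Emit:
arm_command(
  increments=[
    [3.5,0,0,-1,0],
    [3.5,0,0,-2.5,0],
    [3.5,0,0,-3,0],
    [3.5,0,0,-3,0],
    [3.5,0,0,-2.5,0],
  ],
)

```text
t: 5.53
tool_pos: [598.2, 224.0, 273.5]
tool_rot: [-0.004, 3.141, 0.001]
force: [0.1, 0.1, -2.5]
width: 0.501
grasp_force: 34.7
```

Emit:
arm_command(
  increments=[
    [3.5,0,-1.5,0,0],
    [3.5,-0.3,-2.5,0,0],
    [3.5,-0.3,-2.5,0,0],
    [3.5,-0.3,-2.5,0,0],
    [3.5,-0.3,-2.5,0,0],
  ],
)

```text
t: 5.95
tool_pos: [609.8, 106.7, 269.9]
tool_rot: [0.003, -3.139, 0.001]
force: [0.4, 1.2, -2.6]
width: 0.498
grasp_force: 34.7
```

Emit:
arm_command(
  increments=[
    [3.5,-0.3,-2.5,0,0],
    [3.5,-0.3,-2.5,0,0],
    [3.5,-0.3,-2.5,0,0],
    [3.5,-0.3,-2.5,0,0],
    [3.5,-0.3,-2.5,0,0],
  ],
)

```text
t: 6.37
tool_pos: [624.9, -18.1, 269.9]
tool_rot: [0.003, -3.139, 0.0]
force: [0.2, 0.1, -3.4]
width: 0.502
grasp_force: 34.7
```

Emit:
arm_command(
  increments=[
    [3.5,-0.3,-2.5,0,0],
    [3.5,-0.3,-2.2,0,0],
    [3.5,0,-1.5,0,0],
    [3.5,0,0,0,0],
    [3.5,0,0,0,0],
  ],
)

```text
t: 6.78
tool_pos: [631.1, -79.7, 270.1]
tool_rot: [-0.001, -3.139, -0.0]
force: [-0.5, 1.3, -2.9]
width: 0.502
grasp_force: 34.7
```

```bash
python3 - <<'E'
from h import *
for i in range(2):
  s=env.sense();print(s["tool_pos"],s["tool_rot"],s["width"],s["grasp_force"],s["force"]); p=shot("wrist")
save(p,"w3.png")
for r in env.place_of(p,"cup_floor"): print(r["conf"],r["centre"],at_z(p,r["centre"],34))
for r in env.place_of(p,"grinder"): print(r["conf"],r["centre"])
X,u,v=cloud(p)
m=(abs(X[:,2]-90)<4)&(np.hypot(X[:,0]-633,X[:,1]+114)<45);Y=X[m];print("rim",len(Y),Y.mean(0),Y.min(0),Y.max(0))
q=shot("top");X,u,v=cloud(q)
m=(abs(X[:,2]-90)<4)&(np.hypot(X[:,0]-633,X[:,1]+114)<45);Y=X[m];print("rim top",len(Y),Y.mean(0) if len(Y) else 0)
sc=shot("scene");save(sc,"s3.png",(150,90,350,290),3)
for r in env.place_of(sc,"cup_floor"): print(r["conf"],r["centre"],at_z(sc,r["centre"],34))
E
```

```text
[631.0908053  -79.68120316 270.05232921] [-7.84377211e-04 -3.13939416e+00 -1.89802421e-04] 0.5021417902014939 34.69112666789442 [-0.5105803   1.29256511 -2.94069562]
[631.4295075  -77.69725765 270.23961422] [ 3.39421216e-03 -3.13984307e+00 -1.78971728e-03] 0.4999436590282996 34.69128288212232 [-0.81667646  1.12772722 -3.3521066 ]
0.75 [250.2, 182.1] [ 624.99159349 -117.61443386   34.        ]
0.67 [483.3, 231.9]
0.57 [280.5, 210.3]
rim 669 [ 627.06484004 -125.71443389   89.703024  ] [ 596.81767644 -149.82000423   86.00223519] [664.31315418 -84.2226517   92.82750368]
rim top 0 0
0.8 [281.3, 245.3] [ 642.57944248 -115.0751901    34.        ]
```

View pics/w3.png

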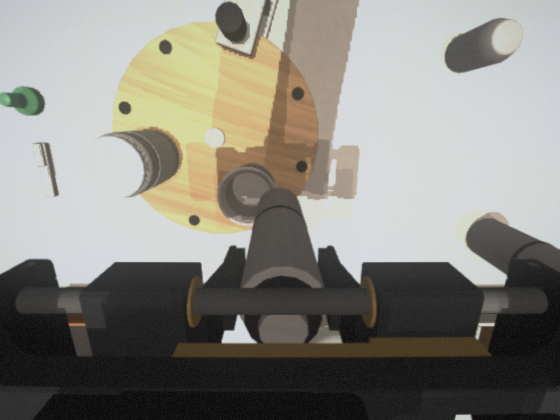

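View pics/s3.png

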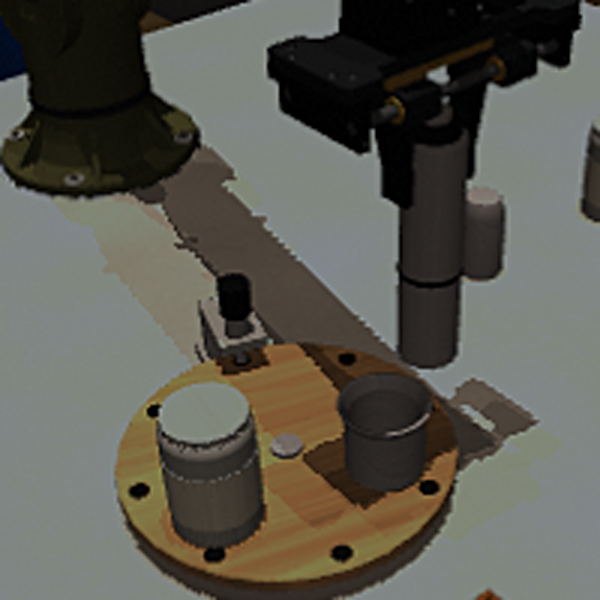

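Held upright in the jaws; the cup is visible at wrist (247,190), partly hidden by the grinder. I'll fit the rim circle and the held grinder's axis in the same wrist view.

```bash
cat > fit.py <<'E'
from h import *
from scipy.optimize import least_squares as ls
def circ(P,r,c0):
    return ls(lambda c:np.hypot(P[:,0]-c[0],P[:,1]-c[1])-r,c0,loss="soft_l1").x
def held(X,tp,zs):
    for a,b in zs:
        m=(X[:,2]>a)&(X[:,2]<b)&(np.hypot(X[:,0]-tp[0],X[:,1]-tp[1])<30);Y=X[m]
        if len(Y)>30: c=circ(Y,22,tp[:2]);print("held z",a,len(Y),(c-tp[:2]).round(1))
def rim(X,c):
    m=(X[:,2]>83)&(X[:,2]<93)&(np.hypot(X[:,0]-c[0],X[:,1]-c[1])<42);Y=X[m]
    # wall thin: mid radius from fit
    f=ls(lambda q:np.hypot(Y[:,0]-q[0],Y[:,1]-q[1])-q[2],[*c,32],loss="soft_l1",f_scale=1).x
    print("rim",len(Y),f.round(1))
E
python3 - <<'E'
from fit import *
for i in range(2):
    s=env.sense();p=shot("wrist");X,u,v=cloud(p);tp=np.array(s["tool_pos"]);print(tp.round(1))
    held(X,tp,[(125,160),(160,200),(200,240)])
    m=(abs(X[:,0]-631)<45)&(abs(X[:,1]+115)<45)
    rim(X,(631.5,-115))
s=env.sense();q=shot("scene");X,u,v=cloud(q);held(X,np.array(s["tool_pos"]),[(125,150),(150,180),(180,215)]);rim(X,(631.5,-115))
E
```

```text
[632.1 -76.8 271.2]
held z 125 337 [ 3.3 -1.9]
held z 160 576 [ 3.2 -1.2]
held z 200 957 [ 3.3 -0.4]
rim 869 [ 629.8 -115.4   30.6]
[632.2 -77.1 271.3]
held z 125 330 [ 3.4 -1.9]
held z 160 580 [ 3.3 -1.2]
held z 200 960 [ 3.3 -0.5]
rim 855 [ 629.9 -115.4   30.7]
held z 125 199 [ 4.7 -1.6]
held z 150 249 [ 4.7 -1.1]
held z 180 315 [ 4.6 -0.5]
rim 267 [ 633.8 -116.6   31.1]
```

Emit:
arm_command(
  increments=[
    [3.5,0.2,-1.2,0,0],
    [3.5,0.2,-1.5,0,0],
    [3.5,0,-1.0,0,0],
    [3.5,0,0,0,0],
    [3.5,0,0,0,0],
  ],
)

```text
t: 7.7
tool_pos: [628.0, -116.3, 271.4]
tool_rot: [-0.0, 3.141, 0.0]
force: [0.4, 1.2, -3.6]
width: 0.498
grasp_force: 34.7
```

Emit:
arm_command(
  increments=[
    [3.5,0,0,0.8,0],
    [3.5,0,0,0.4,0],
    [3.5,0,0,0,0],
    [3.5,0,0,0,0],
    [3.5,0,0,0,0],
  ],
)

```text
t: 8.12
tool_pos: [628.3, -114.5, 259.1]
tool_rot: [0.005, -3.141, -0.0]
force: [-0.2, 0.1, -2.4]
width: 0.498
grasp_force: 34.7
```

```bash
python3 - <<'E'
from fit import *
s=env.sense();tp=np.array(s["tool_pos"]);print(tp,s["force"])
for n in("wrist","scene"):
    p=shot(n);X,u,v=cloud(p);print(n)
    held(X,tp,[(115,140),(140,170),(170,200)]);rim(X,(631.5,-115))
    if n=="scene": save(p,"s4.png",(210,120,330,280),4)
E
```

```text
[ 628.27617888 -114.49220951  259.10384518] [-0.17816341  0.09622378 -2.39832616]
wrist
held z 115 226 [ 3.3 -1.9]
held z 140 374 [ 3.3 -1.5]
held z 170 525 [ 3.2 -0.9]
rim 767 [ 630.  -115.7   30.9]
scene
held z 115 192 [ 4.9 -1.8]
held z 140 250 [ 4.8 -1.1]
held z 170 269 [ 4.7 -0.7]
rim 162 [ 634.  -116.8   31. ]
```

View pics/s4.png

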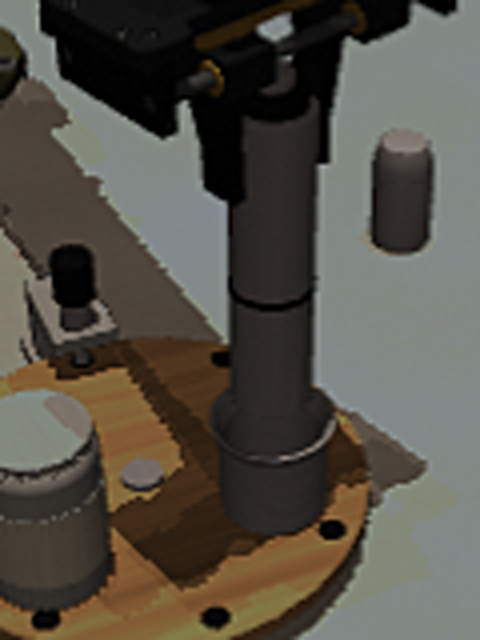

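The crop shows the grinder centred over the cup, with the rim evenly around it at ~(272,425). Lowering.

Emit:
arm_command(
  increments=[
    [3.5,0,0,0.6,0],
    [3.5,0,0,0.8,0],
    [3.5,0,0,0.8,0],
    [3.5,0,0,0.6,0],
    [3.5,0,0,0,0],
  ],
)

```text
t: 8.63
tool_pos: [627.0, -114.8, 228.7]
tool_rot: [0.004, -3.138, -0.001]
force: [-0.1, 0.7, -3.2]
width: 0.502
grasp_force: 34.7
```

Emit:
arm_command(
  increments=[
    [3.5,0,0,0.6,0],
    [3.5,0,0,0.6,0],
    [3.5,0,0,0.4,0],
    [3.5,0,0,0,0],
  ],
)

```text
t: 8.97
tool_pos: [627.6, -114.9, 213.9]
tool_rot: [0.004, -3.14, -0.0]
force: [-0.1, -0.5, -3.1]
width: 0.502
grasp_force: 34.7
```

Emit:
arm_command(
  increments=[
    [3.5,0,0,0.6,0],
    [3.5,0,0,0.6,0],
    [3.5,0,0,0.5,0],
    [3.5,0,0,0.4,0],
    [3.5,0,0,0,0],
  ],
)

```text
t: 9.38
tool_pos: [627.5, -114.8, 192.9]
tool_rot: [0.004, -3.14, -0.0]
force: [0.9, 0.4, -3.0]
width: 0.499
grasp_force: 34.7
```

Emit:
arm_command(
  increments=[
    [3.5,0,0,0.3,0],
    [3.5,0,0,0.2,0],
    [3.5,0,0,0,0],
    [3.5,0,0,0,0],
  ],
)

```text
t: 9.72
tool_pos: [628.2, -115.0, 189.3]
tool_rot: [-0.004, 3.141, 0.0]
force: [-0.1, -0.4, -2.2]
width: 0.499
grasp_force: 34.7
```

Emit:
arm_command(
  increments=[
    [3.5,0,0,0.1,0],
    [3.5,0,0,0,0],
    [3.5,0,0,0,0],
  ],
)

```text
t: 9.97
tool_pos: [628.3, -115.0, 188.4]
tool_rot: [-0.004, 3.141, 0.0]
force: [-0.7, 0.5, -2.9]
width: 0.497
grasp_force: 34.7
```

Emit:
arm_command(
  increments=[
    [3.5,0,0,0.1,0],
    [3.5,0,0,0,0],
    [3.5,0,0,0,0],
  ],
)

```text
t: 10.22
tool_pos: [628.2, -115.0, 187.2]
tool_rot: [0.004, -3.142, -0.0]
force: [-0.2, 0.1, -3.3]
width: 0.502
grasp_force: 34.7
```

Emit:
arm_command(
  increments=[
    [3.5,0,0,0.1,0],
    [3.5,0,0,0,0],
    [3.5,0,0,0,0],
  ],
)

```text
t: 10.47
tool_pos: [628.2, -115.0, 186.2]
tool_rot: [0.004, -3.141, -0.0]
force: [0.5, 0.0, -3.0]
width: 0.502
grasp_force: 34.7
```

Emit:
arm_command(
  increments=[
    [3.5,0,0,0.1,0],
    [3.5,0,0,0,0],
    [3.5,0,0,0,0],
  ],
)

```text
t: 10.72
tool_pos: [628.3, -115.0, 185.4]
tool_rot: [-0.004, 3.141, 0.0]
force: [0.0, -0.2, -1.3]
width: 0.5
grasp_force: 34.7
```

Emit:
arm_command(
  increments=[
    [3.5,0,0,0.1,0],
    [3.5,0,0,0,0],
    [3.5,0,0,0,0],
  ],
)

```text
t: 10.97
tool_pos: [628.7, -115.2, 185.3]
tool_rot: [-0.004, 3.14, -0.0]
force: [0.5, -0.2, 3.5]
width: 0.5
grasp_force: 34.7
```

On the floor: the force flipped from −3 to +3.5 N. Releasing and lifting.

Emit:
arm_command(
  increments=[
    [5,0,0,0,0],
    [6,0,0,0,0],
    [8.7,0,0,0,0],
    [8.7,0,0,0,0],
    [8.7,0,0,0,0],
  ],
)

```text
t: 11.38
tool_pos: [628.1, -114.9, 184.0]
tool_rot: [0.004, -3.141, -0.0]
force: [-0.2, -0.3, -0.8]
width: 0.794
grasp_force: 0.0
```

Emit:
arm_command(
  increments=[
    [8.7,0,0,0,0],
    [8.7,0,0,-0.5,0],
    [8.7,0,0,-1.5,0],
    [8.7,0,0,-2.5,0],
    [8.7,0,0,-3,0],
  ],
)

```text
t: 11.8
tool_pos: [627.1, -114.7, 258.6]
tool_rot: [0.004, -3.138, -0.001]
force: [0.4, -1.2, -0.5]
width: 0.999
grasp_force: 0.0
```

Emit:
arm_command(
  increments=[
    [8.7,0,0,-2.5,0],
    [8.7,1,0,-0.5,0],
    [8.7,2,0,0,0],
    [8.7,2.5,0,0,0],
    [8.7,2.5,0,0,0],
  ],
)

```text
t: 12.22
tool_pos: [547.0, -115.2, 288.9]
tool_rot: [0.004, -3.141, 0.0]
force: [0.3, 0.3, -0.6]
width: 0.998
grasp_force: 0.0
```

Emit:
arm_command(
  increments=[
    [8.7,2.5,0,0,0],
    [8.7,2.5,0,0,0],
    [8.7,1,0,0,0],
    [8.7,0,0,0,0],
    [8.7,0,0,0,0],
  ],
)

```text
t: 12.63
tool_pos: [488.5, -115.3, 289.6]
tool_rot: [-0.004, 3.14, 0.001]
force: [0.1, -0.3, -0.2]
width: 1.0
grasp_force: 0.0
```

```bash
python3 - <<'E'
from fit import *
s=env.sense();tp=np.array(s["tool_pos"]);print(tp,s["force"])
ps={n:shot(n) for n in("wrist","scene","top")}
for n,p in ps.items():
    X,u,v=cloud(p);print(n)
    held(X,np.array([632,-115.,0]),[(100,130),(140,170)])
    m=(np.hypot(X[:,0]-632,X[:,1]+115)<30);
    if m.any(): print("grinder top",np.percentile(X[m,2],99))
    m=(X[:,2]>70)&(X[:,2]<120)&(np.hypot(X[:,0]-459,X[:,1]+121)<28);Y=X[m]
    if len(Y)<20: continue
    t=np.percentile(Y[:,2],98);Z=Y[Y[:,2]>t-4]
    print("knob top",t,"c",Z.mean(0).round(1),Z.min(0).round(1),Z.max(0).round(1),"fit13",circ(Y[(Y[:,2]>84)&(Y[:,2]<t-5)],13,(459,-121)).round(1) if ((Y[:,2]>84)&(Y[:,2]<t-5)).sum()>5 else "")
    for r in env.place_of(p,"pull_knob"): print(round(r["conf"],2),np.round(r["centre"]),at_z(p,r["centre"],80).round(1))
s=ps["scene"]["img"][90:290,150:390,::-1];w=ps["wrist"]["img"][:,:,::-1]
cv2.imwrite("pics/c5.png",np.hstack([cv2.resize(s,(400,333)),cv2.resize(w,(400,333))]))
E
```

```text
[ 488.4952275  -115.28796619  289.62676765] [ 0.09326133 -0.26648965 -0.15930946]
wrist
held z 140 426 [-0.  -2.3]
grinder top 197.07188174438434
knob top 112.1523936825401 c [ 458.6 -124.6  110.7] [ 446.2 -137.4  108.2] [ 471.2 -112.1  113.2] fit13 [ 459.3 -124.8]
0.93 [271. 169.] [ 461.1 -127.1   80. ]
0.67 [280. 276.] [ 604.3 -116.8   80. ]
scene
held z 100 221 [ 1.2 -1.9]
held z 140 240 [ 1.1 -2. ]
grinder top 225.72665854565116
knob top 112.68347252646818 c [ 463.  -125.8  111.4] [ 450.  -137.4  108.8] [ 475.2 -114.   113.7] fit13 [ 460.7 -124.3]
0.45 [231. 195.] [ 467.3 -120.9   80. ]
top
```

View pics/c5.png

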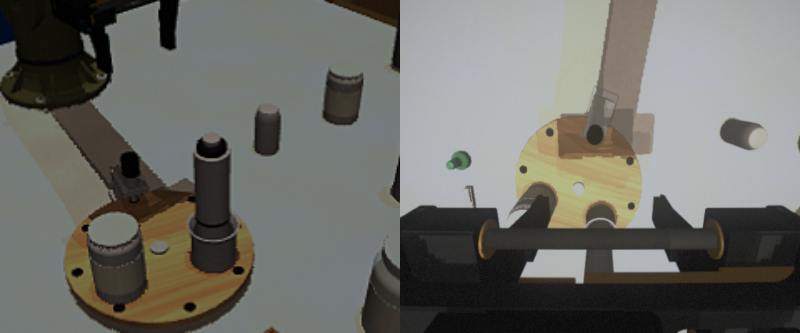

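The grinder stands upright in the cup (top at 225 mm, expected 224). The knob shows at wrist-crop (594,134) and measures about (459, −124.5), still seated. I'll go down over it.

Emit:
arm_command(
  increments=[
    [8.7,1,-0.3,1,0],
    [8.7,1,-0.3,2,0],
    [8.7,0.9,-0.3,2,0],
    [8.7,0,0,2,0],
    [8.7,0,0,2,0],
  ],
  force=50,
)

```text
t: 13.3
tool_pos: [459.3, -124.7, 198.3]
tool_rot: [-0.003, 3.141, -0.0]
force: [0.2, 0.3, 0.2]
width: 1.001
grasp_force: 0.0
```

Emit:
arm_command(
  increments=[
    [8.7,0,0,2,0],
    [8.7,0,0,1,0],
    [8.7,0,0,0,0],
    [8.7,0,0,0,0],
    [8.7,0,0,0,0],
  ],
)

```text
t: 13.72
tool_pos: [460.2, -124.6, 170.4]
tool_rot: [-0.004, 3.14, -0.001]
force: [0.1, -0.5, -0.4]
width: 0.998
grasp_force: 0.0
```

```bash
python3 - <<'E'
from fit import *
s=env.sense();tp=np.array(s["tool_pos"]);print(tp,s["force"])
p=shot("wrist");X,u,v=cloud(p)
m=(X[:,2]>70)&(X[:,2]<120)&(np.hypot(X[:,0]-459,X[:,1]+124)<22);Y=X[m]
t=np.percentile(Y[:,2],98);Z=Y[Y[:,2]>t-4];print(len(Z),t,Z.mean(0).round(1),Z.min(0).round(1),Z.max(0).round(1))
E
```

```text
[ 460.22705312 -124.6428166   170.36195042] [ 0.06045251 -0.474676   -0.36918069]
890 111.96038626994292 [ 458.2 -124.8  110.7] [ 446.1 -137.3  108. ] [ 471.5 -112.   112.6]
```

Emit:
arm_command(
  increments=[
    [8.7,0.1,0,1.5,0],
    [8.7,0,0,2,0],
    [8.7,0,0,2,0],
    [8.7,0,0,1.2,0],
    [8.7,0,0,0.6,0],
  ],
)

```text
t: 14.18
tool_pos: [458.1, -124.3, 95.7]
tool_rot: [0.004, -3.141, -0.0]
force: [-0.8, 0.3, -0.0]
width: 0.998
grasp_force: 0.0
```

Emit:
arm_command(
  increments=[
    [6,0,0,0,0],
    [4,0,0,0,0],
    [1.5,0,0,0,0],
    [1.5,0,0,0,0],
    [1.5,0,0,0,0],
  ],
)

```text
t: 14.6
tool_pos: [458.9, -124.5, 97.2]
tool_rot: [-0.004, 3.14, -0.0]
force: [0.4, -0.4, -0.1]
width: 0.712
grasp_force: 0.0
```

Emit:
arm_command(
  increments=[
    [1.5,0,0,0,0],
    [1.5,0,0,0,0],
    [1.5,0,0,0,0],
    [1.5,0,0,0,0],
    [1.5,0,0,0,0],
  ],
)

```text
t: 15.02
tool_pos: [458.2, -124.5, 96.3]
tool_rot: [-0.004, 3.142, 0.0]
force: [-0.5, -0.8, -0.3]
width: 0.328
grasp_force: 0.0
```

Emit:
arm_command(
  increments=[
    [1.5,0,0,0,0],
    [1.5,0,0,0,0],
    [1.5,0,0,0,0],
    [1.5,0,0,0,0],
  ],
)

```text
t: 15.35
tool_pos: [458.2, -125.1, 96.3]
tool_rot: [-0.003, 3.141, -0.001]
force: [0.5, -3.0, -0.4]
width: 0.284
grasp_force: 50.0
```

Emit:
arm_command(
  increments=[
    [1.5,0,0,-0.3,0],
    [1.5,0,0,-0.3,0],
    [1.5,0,0,-0.3,0],
    [1.5,0,0,-0.3,0],
    [1.5,0,0,0,0],
  ],
)

```text
t: 15.77
tool_pos: [458.2, -125.1, 107.9]
tool_rot: [-0.004, 3.141, -0.002]
force: [2.9, -4.8, -9.3]
width: 0.285
grasp_force: 50.0
```

Emit:
arm_command(
  increments=[
    [1.5,0,0,-0.2,0],
    [1.5,0,0,-0.2,0],
    [1.5,0,0,0,0],
    [1.5,0,0,0,0],
  ],
)

```text
t: 16.1
tool_pos: [458.2, -125.1, 111.4]
tool_rot: [-0.003, 3.141, -0.002]
force: [4.2, -4.8, -10.7]
width: 0.285
grasp_force: 50.0
```

Emit:
arm_command(
  increments=[
    [1.5,0,0,-0.15,0],
    [1.5,0,0,0,0],
    [1.5,0,0,0,0],
  ],
)

```text
t: 16.35
tool_pos: [458.2, -125.1, 112.8]
tool_rot: [-0.003, 3.141, -0.002]
force: [3.8, -4.4, -11.0]
width: 0.281
grasp_force: 50.0
```

Emit:
arm_command(
  increments=[
    [1.5,0,0,-0.1,0],
    [1.5,0,0,0,0],
    [1.5,0,0,0,0],
  ],
)

```text
t: 16.6
tool_pos: [458.2, -125.1, 113.7]
tool_rot: [-0.004, 3.141, -0.002]
force: [4.8, -5.2, -10.5]
width: 0.283
grasp_force: 50.0
```

Emit:
arm_command(
  increments=[
    [1.5,0,0,-0.1,0],
    [1.5,0,0,0,0],
    [1.5,0,0,0,0],
  ],
)

```text
t: 16.85
tool_pos: [458.2, -125.1, 114.4]
tool_rot: [-0.004, 3.141, -0.002]
force: [5.6, -4.9, -14.2]
width: 0.29
grasp_force: 50.0
```

Lift of 18.1 mm with the force rising past the spring's 11 N, so it's at the stop. I'll check with the cameras and hold briefly.

Emit:
arm_command(
  increments=[
    [1.5,0,0,0,0],
    [1.5,0,0,0,0],
    [1.5,0,0,0,0],
    [1.5,0,0,0,0],
    [1.5,0,0,0,0],
  ],
)

```text
t: 17.27
tool_pos: [458.1, -125.1, 114.4]
tool_rot: [-0.004, 3.141, -0.002]
force: [6.4, -5.2, -14.3]
width: 0.284
grasp_force: 50.0
```

```bash
python3 - <<'E'
from fit import *
for n in("scene","wrist"):
    p=shot(n);X,u,v=cloud(p)
    m=(X[:,2]>60)&(X[:,2]<140)&(np.hypot(X[:,0]-459,X[:,1]+124.5)<9)
    dark=p["img"][v,u].max(1)<45
    Y=X[m];print(n,len(Y),np.percentile(Y[:,2],[2,50,98]).round(1) if len(Y) else "")
    g=np.hypot(X[:,0]-632,X[:,1]+116)<25
    print("grinder",np.percentile(X[g,2],99.5) if g.any() else "")
    if n=="scene": save(p,"end.png",(170,80,330,290),2.8)
print(env.sense()["force"])
E
```

```text
scene 58 [ 76.6  90.8 130.9]
grinder 226.00685445045312
wrist 432 [ 75.9 127.6 129.9]
grinder 
[  5.20689303  -5.1360961  -13.67922793]
```

View pics/end.png

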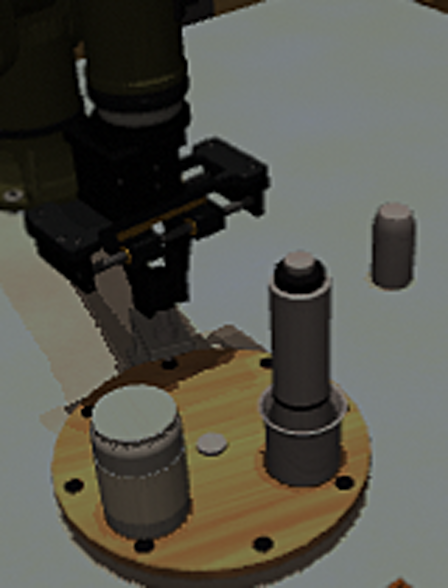

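The picture shows the grinder upright in the cup at (300,370) and the gripper holding the raised knob at (160,290). The wrist depth puts the knob top at about 129 mm, roughly 18 mm above its seated reading of 112. Handing in.

```bash
python3 -c "
from rig import env
print(env.finish_job())"
```

```text
the job is handed in; nothing more can be done
None
```

The smaller grinder stands upright on the floor of the holder cup, and the gripper is still holding the plunger knob up at its stop (about 18 mm lift), so the tray's pin should be clear; the job is handed in.

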